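Hang the clamp spring on the lab shaker

ROBOT

A 7-joint arm with a two-finger parallel gripper is mounted at the origin on the work surface. World frame = base frame: x ahead of the robot, y to its left, z up, the work surface at z = 0. Lengths are in m, angles in rad, forces in N, time in s.
With the tool pointing down it reaches from about 0.4 to 0.85 m from the base axis. Payload 10.4 kg.
Tool frame: the origin (TCP) lies midway between the tips of the shut fingers; the grasp point (between the pads) lies 19 mm behind it (r.tcp_to_grasp is the distance from the TCP to the grasp point, in m); z points along the fingers, y is the direction in which the jaws open and shut (so a half turn about z gives the same grasp; the last joint's range is limited). The gripper opens to 87 mm and grips with 3 to 60 N. Pads are 19 mm wide; open, the fingers measure 117 mm over their backs; the gripper's body (75 mm by 190 mm) begins 51 mm behind the grasp point.
Start: joints at [1.306, 0.332, -0.065, 1.46, 0.022, 1.35, -0.088], TCP at [0.15, -0.607, 0.223] pointing down, gripper open.
Joint ranges: [-2.6, 2.6], [-0.5, 2.12], [-1.47, 1.34], [0.16, 2.42], [-1.27, 4.41], [0.06, 2.06], [-2.6, 2.6]. Speed limits (rad/s): [2.22, 2.22, 2.79, 2.79, 3.14, 3.14, 3.14].

INTERFACE

Orientations are given as a rotation vector (axis times angle).
In Python, from station import r gives the robot as it stands.
- The arm moves only by the tool move_arm, never from a script. Its argument "series" is a list of rows, each an object of numbers: "ax", "ay", "az": the turn, a rotation vector about the tool's x, y, z each as a share of pi/4 rad, from -1 to 1; "dx", "dy", "dz": the shift along the tool's x, y, z each as a share of 0.4 m, from -1 to 1; "gripper": the opening, from 0 (shut) to 1 (fully open). In form: [{"ax": .., "ay": .., "az": .., "dx": .., "dy": .., "dz": .., "gripper": ..}, ...]. A call has 1 to 8 rows; each row shifts and turns the commanded pose from where the row before left it, along the tool's axes as they then stand; what a row does not reach is not made up. A row lasts 1/8 s, in which the tool goes at most 62.5 mm and 10.7 degrees, less where a joint would pass 70% of its speed; a pose out of reach is approached as far as the arm can. A call with a number of a shift or a turn outside -1 to 1 is refused whole. A call with a gripper value outside its range is refused whole. The fingers move at their own pace and stop on an object; "grip_force" is the grip in N (left out, the last holds). Time passes only in rows, so rows that do not move let the fingers close. It gives the time, the measured TCP pose, the force and the opening at its end, in the units of the state.
- r.state(): the state, without advancing time (a new reading comes with each control period).
- r.capture(name): name is "scene" or "top"; returns the picture (420x560x3 uint8, red, green, blue); there is no depth.
- r.camera_params(name): a dict with "K" (3x3 intrinsics, pixels), "distortion" ([k1, k2, p1, p2, k3] as OpenCV has them; the pictures are not rectified), "R" (3x3) and "t" (3): a world point X has camera coordinates R X + t. Camera axes: x right, y down, z forward; pixel columns grow to the right and rows downward; lengths in m; the calibration is good to about 2 mm. A picture is of the moment at which its call begins. camera_params takes no time and is no camera call.
- r.finish_job(): hands the job in, once; it reports no verdict.
The state is a dict: "t": time; "qpos": joint angles; "joint_velocities": joint speeds; "effort": joint torques, N m; "eef_pos": TCP position; "tool_rot": TCP orientation; "ft_force": force on the tool from outside, world axes, zero at the start; "torque": the same for the moment, N m; "gripper_width": finger opening in m.
Only numpy, scipy, OpenCV 4.12 (cv2) and the standard library are available. Lean on these libraries where they do the work, as an engineer would, in place of code of your own. Each camera call takes 0.05 s, during which the arm holds its last target. There are 200 camera calls.

TASK

Fit the loose tension spring to the shaker so that it pulls the swinging clamp arm up against the tube rack: pass the spring's hook down through the hole in the arm, stretch the spring to the post at the other end of the platform, put its eye over the post and down under the post's lip, and let go. Where the post is clamped along its slot has to be felt or seen; work gently: do not force the hook or the eye, do not overstretch the spring, and leave the other things on the bench alone.

Things in the scene. Friction and masses are not known exactly. Their poses are not given: they have to be found in the camera images.
- shaker: Bench shaker, fixed: 340 x 250 mm platform, its top 85 mm above the bench. Origin under its middle; x = direction of stretching (hole to post), z up. Tube rack, 52 mm high, 53 mm beside the spring's line. The post's rounded lip, 6 mm wide, spans x -3 to +5.5 mm from the post's axis, 5.5 to 11.5 mm over the collar; the seated eye is drawn back on the shaft's +x side, centre 3.5 mm before the axis.
- clamp_arm (a joint): Swing of the clamp arm about an upright pivot, rad: 0 = slack, 0.2 = its rubber pad is against the rack (stop); the hole then has moved 19 mm towards +x of the shaker. A level flat steel bar, 26 mm wide, 5 mm thick, 112 to 117 mm above the bench, 95 mm from pivot to hole; it stays where left and moves with about 0.7 N at the hole.
- clamp_hole (a point): Centre of the hole in the end of the clamp arm, at the arm's top face. The hole goes through the 5 mm plate, rectangular, 13 mm along the arm's x and 7 mm along its y. Axes turn with the arm: at swing 0 they are the shaker's; y points away from the pivot. The open space under the arm is 27 mm deep.
- spring: Loose tension spring, 150 mm long, 120 g; starts standing on the bench. Origin: centre of the eye at its underside (lowest level of the spring); x points away from the hook, z up. Along -x: eye (4.4 mm wire, 13 mm inside, 22 outside), black grip (16 to 38 mm), coil (13 mm thick, axis 27 mm up), hook. 2.6 N to start stretching, then 0.22 N per mm; 
- spring_grip (a point): Middle of the black plastic grip of the spring, 34 mm above the spring's underside, 27 mm from the eye's centre towards the hook. The grip is 14 mm wide (along the spring's y), 22 mm long (along x), and its top is 46 mm above the underside. Axes as the spring's.
- spring_eye (a point): Centre of the spring's eye, at its underside. Axes as the spring's. The eye's outermost point is 10.9 mm from the centre. To pass over the post it comes down centred about 1.25 mm beyond the shaft's axis, then goes back under the lip.
- spring_hook: Hook of the spring; slides along -x of the spring as it stretches; origin and axes those of spring when unstretched. 4.4 mm wire: a level shank 27 mm up, then an upright leg 138 mm from the eye's centre, down to the underside, then a level foot pointing back towards the eye, from 2.2 mm behind the leg's axis to 7.8 mm before it (10 mm long, 4.4 wide).
- hook_foot (a point): Middle of the hook's foot, 135.2 mm from the eye's centre (unstretched), 2.2 mm above the underside. It has to pass through the hole; then, as the spring is pulled, the leg bears on the +x edge of the hole and the foot catches under the arm.
- stretch (a joint): Stretch of the spring, m: 0 = closed; fitted it is 0.010 to 0.034; damaged beyond 0.046. The arm and post are damaged if the hook presses on the arm with over 18 N, or hook and eye together on arm and post with over 28 N (the spring's own pull, up to 10 N, acts on the hook throughout). Lowering the stretched spring level makes the hook rub in its hole; tipping it about the hook does not.
- tip_box: Bystander: blue partitioned box, 85 x 120 x 50 mm, origin under its middle.
- reagent: Bystander: amber bottle, 64 mm wide, 130 mm high, origin under its middle.
- screwdriver: Bystander: screwdriver lying on the bench left of the shaker, x along its length.
- slot_mid (a point): Middle of the post's slot in the platform, at the level of the post's collar top (97 mm above the bench); axes are the shaker's. The post is clamped upright on the line of this point, anywhere from 12 mm before to 12 mm beyond it along x: just where is not measured, look or feel for it. Steel, collar 22 mm wide and 12 mm high, on it the shaft, 6 mm thick, with a lip on top.
There are look-alikes about, which are no part of the job. Of the things shaped like the spring, the bare steel one is meant.

How it is judged:
On the way, in this order (a step that is already met when the one before it is completed fails the run):
1. the hook's foot is through the hole, below the arm (z of hook_foot in the frame of clamp_hole between -0.026 and -0.006 m and x of hook_foot in the frame of clamp_hole between -0.005 and 0.011 m and y of hook_foot in the frame of clamp_hole between -0.004 and 0.004 m), for 0.2 s.
2. the hooked spring is stretched and has drawn the arm against the rack (value of joint stretch above 0.006 m and value of joint clamp_arm above 0.18 rad), for 0.2 s.
At the end, for the whole second after the job is handed in: The hook's foot is through the arm's hole and below the arm; the eye is on the post: over the slot (within 6 mm of its line), underside within 4 mm of the collar's level, and holding the spring stretched by over 7 mm and the arm against the rack (swing over 0.18 rad); at rest and released (z of hook_foot in the frame of clamp_hole between -0.026 and -0.005 m and x of hook_foot in the frame of clamp_hole between -0.005 and 0.011 m and y of hook_foot in the frame of clamp_hole between -0.004 and 0.004 m and value of joint clamp_arm above 0.18 rad and linear speed of spring below 0.02 m/s and z of spring_eye in the frame of slot_mid between -0.003 and 0.004 m and y of spring_eye in the frame of slot_mid between -0.006 and 0.006 m and x of spring_eye in the frame of slot_mid between -0.02 and 0.013 m and value of joint stretch above 0.007 m); the robot touches nothing.
It fails at once if the spring is stretched by more than 46 mm (value of joint stretch above 0.046 m).
It fails at once if the hook is forced on the arm with more than 18 N (contact force between spring_hook and shaker above 18 N).
It fails at once if hook and eye together press on the shaker with more than 28 N (contact force between spring and shaker above 28 N).
It fails at once if the tip box, bottle or screwdriver is moved by more than 25 mm (distance of any of tip_box, reagent, screwdriver from where it was at the start of the episode above 0.025 m).
It also fails if it takes over 70 s, if anything falls off the work surface, if the arm or the gripper's body presses on something with over 40 N, if the wrist force passes 120 N, or if a joint passes its speed limit or range.

## Working session

There is one attempt and no reset: what is moved stays moved. The work goes in short steps, Python scripts to look and compute and a tool call to move; the robot and the scene stay as the last step left them, time stands still between calls to the robot, and variables do not carry over. Pictures are saved under pics/ and viewed, on a budget of 10 in all, crops included, one or two more only if the job needs it, and the job is handed in when it is done.

Besides the shell and the picture viewer there is one more tool, called as name([rows], argument=value, ...), one row to a line, values as JSON. move_arm: Moves the arm, as the interface text tells. Shift numbers are shares of 0.4 m and turn numbers shares of pi/4 rad, none past 1 either way. Its arguments: {"type":"object","properties":{"series":{"type":"array","items":{"type":"object","properties":{"ax":{"type":"number","minimum":-1,"maximum":1},"ay":{"type":"number","minimum":-1,"maximum":1},"az":{"type":"number","minimum":-1,"maximum":1},"dx":{"type":"number","minimum":-1,"maximum":1},"dy":{"type":"number","minimum":-1,"maximum":1},"dz":{"type":"number","minimum":-1,"maximum":1},"gripper":{"type":"number"}}}},"grip_force":{"type":"number"}},"required":["series"]}

```bash
mkdir -p pics; ls; python3 - <<'E'
from station import r
import cv2,numpy as np
for n in("scene","top"):
    cv2.imwrite(f"pics/{n}0.png",cv2.cvtColor(r.capture(n),cv2.COLOR_RGB2BGR))
    p=r.camera_params(n);print(n,p)
s=r.state();print(s['t'],s['eef_pos'],s['tool_rot'],s['gripper_width'],s['ft_force'])
E
```

```text
pics
scene {'K': array([[416.97075097,   0.        , 275.02503885],
       [  0.        , 416.97075097, 213.02600715],
       [  0.        ,   0.        ,   1.        ]]), 'distortion': array([-0.04683223,  0.        ,  0.        ,  0.        ,  0.        ]), 'R': array([[ 0.21620478,  0.97620293, -0.01683223],
       [ 0.65137129, -0.1570622 , -0.74232534],
       [-0.72730388,  0.14953026, -0.66982816]]), 't': array([-0.14407005, -0.26487157,  1.60878605])}
top {'K': array([[399.95751166,   0.        , 284.44140334],
       [  0.        , 399.95751166, 211.8123486 ],
       [  0.        ,   0.        ,   1.        ]]), 'distortion': array([0.00960568, 0.        , 0.        , 0.        , 0.        ]), 'R': array([[ 0.02797912, -0.99954965,  0.01084715],
       [-0.99427652, -0.02894755, -0.10284086],
       [ 0.10310854, -0.00790767, -0.99463868]]), 't': array([0.01376179, 0.52009821, 0.97664376])}
0.1 [ 0.14955523 -0.60646685  0.22184921] [-3.11738641e+00 -3.78801148e-01  3.77125249e-04] 0.08714044740794176 [ 1.05066089  0.44554375 -0.6764191 ]
```

View pics/scene0.png

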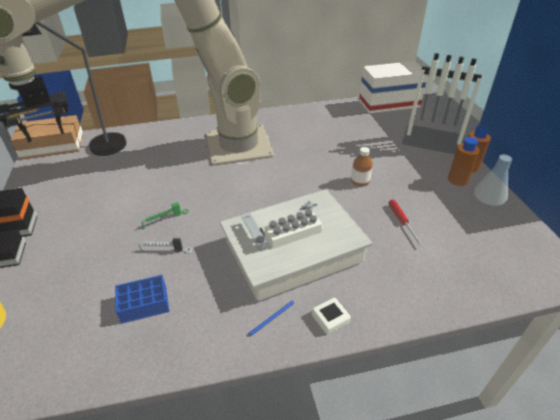

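View pics/top0.png

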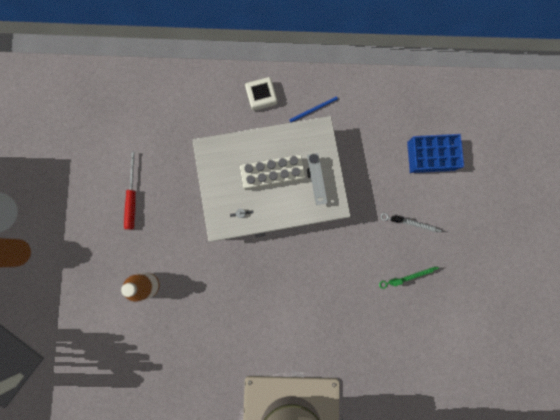

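```bash
cat > h.py <<'E'
from station import r
import cv2,numpy as np
from scipy.spatial.transform import Rotation as Ro
def ray(n,uv):
    p=r.camera_params(n)
    q=cv2.undistortPoints(np.array(uv,float).reshape(-1,1,2),p['K'],p['distortion']).reshape(-1,2)
    d=np.c_[q,np.ones(len(q))]@p['R']
    return -p['R'].T@p['t'],d
def onz(n,uv,z):
    c,d=ray(n,uv);return c+d*((z-c[2])/d[:,2])[:,None]
def proj(n,X):
    p=r.camera_params(n)
    return cv2.projectPoints(np.array(X,float).reshape(-1,1,3),cv2.Rodrigues(p['R'])[0],p['t'],p['K'],p['distortion'])[0].reshape(-1,2)
def crop(im,x0,y0,x1,y1,s):
    c=cv2.resize(im[y0:y1,x0:x1],None,fx=s,fy=s,interpolation=cv2.INTER_CUBIC)
    for x in range((x0+4)//5*5,x1,5): cv2.line(c,(int((x+.5-x0)*s),0),(int((x+.5-x0)*s),4 if x%10 else 9),(0,0,255),1)
    for y in range((y0+4)//5*5,y1,5): cv2.line(c,(0,int((y+.5-y0)*s)),(4 if y%10 else 9,int((y+.5-y0)*s)),(0,0,255),1)
    return c
def stack(cs,fn):
    H=max(c.shape[0] for c in cs)
    cv2.imwrite(fn,np.hstack([cv2.copyMakeBorder(c,0,H-c.shape[0],0,4,cv2.BORDER_CONSTANT) for c in cs]))
E
python3 - <<'E'
from h import *
t=cv2.imread("pics/top0.png");s=cv2.imread("pics/scene0.png")
a=crop(t,188,112,353,245,2.4);b=crop(t,378,208,445,238,6)
c=crop(t,225,203,260,223,8);d=crop(t,303,150,333,210,5);e=crop(s,235,195,325,250,4)
W=np.zeros((600,800,3),np.uint8)
def put(c,x,y): 
    h,w=min(c.shape[0],600-y),min(c.shape[1],800-x);W[y:y+h,x:x+w]=c[:h,:w]
put(a,0,0);put(b,400,0);put(c,400,184);put(d,644,350-166+2);put(e,0,350)
cv2.imwrite("pics/c0.png",W)
# shaker platform: bright low-sat
hsv=cv2.cvtColor(t,cv2.COLOR_BGR2HSV)
m=((hsv[...,2]>165)&(hsv[...,1]<60)).astype(np.uint8);m[:110]=0;m[250:]=0;m[:,:185]=0;m[:,360:]=0
k=max(cv2.findContours(cv2.morphologyEx(m,cv2.MORPH_CLOSE,np.ones((9,9))),0,2)[0],key=cv2.contourArea)
box=cv2.boxPoints(cv2.minAreaRect(k));print(box);P=onz("top",box,.085);print(P.round(4),np.linalg.norm(np.diff(P,axis=0),axis=1),P.mean(0))
E
```

```text
[[190.4318  139.32443]
 [330.80777 114.75863]
 [348.48392 215.76529]
 [208.10794 240.33109]]
[[ 0.6817  0.2594  0.085 ]
 [ 0.7532 -0.0767  0.085 ]
 [ 0.5085 -0.1225  0.085 ]
 [ 0.4412  0.2057  0.085 ]] [0.34362903 0.24897389 0.33500658] [0.59613305 0.06647373 0.085     ]
```

View pics/c0.png

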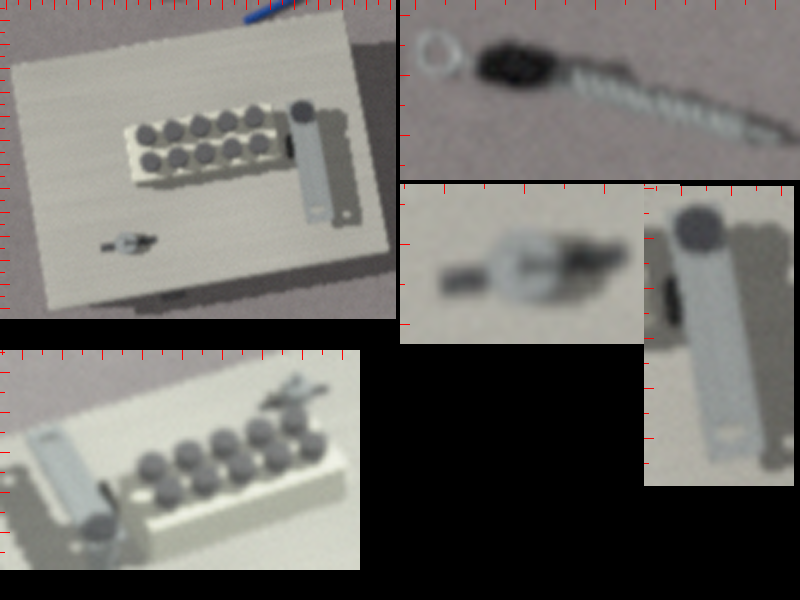

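```bash
python3 - <<'E'
from h import *
T=lambda uv,z:onz("top",[uv],z)[0]
c=np.array([T(u,.085) for u in [(192.2,139.9),(330.1,117),(349.7,216.2),(207.6,241.2)]])
print(c.round(4),np.linalg.norm(np.diff(c,axis=0),axis=1),c.mean(0))
e=(c[0]-c[1])+(c[3]-c[2]);print("yaw shaker",np.degrees(np.arctan2(e[1],e[0])))
w=(c[0]-c[3])+(c[1]-c[2]);print("yaw y ",np.degrees(np.arctan2(w[1],w[0]))-0)
H=T((319.3,199.5),.117);P=T((313.3,158.3),.122);print("hole",H,"piv",P,np.linalg.norm(H-P))
print("collar",T((240.4,212.9),.097),"slot",T((229.5,214.75),.085),T((253,211.1),.085))
E=T((383.8,216.2),.002);G=T((397,218.3),.046);K=T((443.3,230.5),.027)
print("eye",E,"grip",G,"hook",K)
for a,b in((E,G),(E,K),(G,K)):d=a-b;print(np.linalg.norm(d[:2]),np.degrees(np.arctan2(d[1],d[0])))
t=cv2.imread("pics/top0.png")
m=(t.max(2)<60).astype(np.uint8);m[:205]=0;m[235:]=0;m[:,:375]=0;m[:,450:]=0
n,l,st,ce=cv2.connectedComponentsWithStats(m);print(st,ce)
E
```

```text
[[ 0.6804  0.2551  0.085 ]
 [ 0.7475 -0.0751  0.085 ]
 [ 0.5075 -0.1254  0.085 ]
 [ 0.4392  0.2068  0.085 ]] [0.33694247 0.24524213 0.33912425] [0.59365002 0.06535513 0.085     ]
yaw shaker 101.56494011602301
yaw y  11.586123877466308
hole [ 0.54080965 -0.04972538  0.117     ] piv [ 0.63536874 -0.03359761  0.122     ] 0.09605481243282656
collar [0.50668078 0.13159536 0.097     ] slot [0.50272926 0.15829211 0.085     ] [0.51298398 0.10330215 0.085     ]
eye [ 0.51815279 -0.22751547  0.002     ] grip [ 0.50951123 -0.24869967  0.046     ] hook [ 0.48403294 -0.37019103  0.027     ]
0.022878964113848686 67.80821587904971
0.14669860509066313 76.55070554900449
0.12413417943361088 78.15598405823947
[[     0      0    560    420 235130]
 [   391    216     13      7     70]] [[279.4650151  209.49723132]
 [397.01428571 218.8       ]]
```

```bash
cat >> h.py <<'E'
def Rt(yaw,pitch=0):  # tool down, x axis at yaw (deg); pitch>0 raises tool-x end
    return Ro.from_euler('ZX',[yaw,180],degrees=True)*Ro.from_euler('y',pitch,degrees=True)
def plan(tgt,yaw,n,pitch=0,frm=None):
    s=r.state();p,R=(s['eef_pos'],Ro.from_rotvec(s['tool_rot'])) if frm is None else frm
    dr=(R.inv()*Rt(yaw,pitch)).as_rotvec()/n; st=(np.array(tgt)-p)/n
    print("turn/row",(dr/(np.pi/4)).round(3),"deg",np.degrees(np.linalg.norm(dr)).round(1),"mm",(1e3*np.linalg.norm(st)).round(1))
    for i in range(n): print((R.inv().apply(st)/.4).round(4)); R=R*Ro.from_rotvec(dr)
def show():
    s=r.state();R=Ro.from_rotvec(s['tool_rot']).as_matrix()
    print('t',round(s['t'],2),'p',s['eef_pos'].round(4),'yaw',np.degrees(np.arctan2(R[1,0],R[0,0])).round(2),'z',R[:,2].round(3),'xz',R[2,0].round(3),'F',s['ft_force'].round(1),'w',s['gripper_width'].round(4))
E
python3 - <<'E'
from h import *
t=cv2.imread("pics/scene0.png")
m=(t.max(2)<60).astype(np.uint8);m[:230]=0;m[260:]=0;m[:,:160]=0;m[:,200:]=0
n,l,st,ce=cv2.connectedComponentsWithStats(m);print(st[1:],ce[1:])
i=1+st[1:,4].argmax()
(c1,d1),(c2,d2)=ray("top",[(397.0,218.8)]),ray("scene",[ce[i]])
A=np.c_[d1[0],-d2[0]];k=np.linalg.lstsq(A,c2-c1,rcond=None)[0];print(c1+k[0]*d1[0],c2+k[1]*d2[0])
plan([.511,-.252,.13],77,11);show()
E
```

```text
[[174 241   7   9  48]] [[176.97916667 245.08333333]]
[ 0.51045715 -0.25544491  0.02284972] [ 0.51104634 -0.25146739  0.02174609]
turn/row [-0.    -0.    -0.128] deg 5.7 mm 46.8
[ 0.0991 -0.0585  0.0209]
[ 0.1044 -0.0483  0.0209]
[ 0.1087 -0.0376  0.0209]
[ 0.1119 -0.0266  0.0209]
[ 0.114  -0.0152  0.0209]
[ 0.115  -0.0038  0.0209]
[0.1148 0.0078 0.0209]
[0.1134 0.0192 0.0209]
[0.111  0.0304 0.0209]
[0.1074 0.0414 0.0209]
[0.1027 0.0519 0.0209]Traceback (most recent call last):
  File "<stdin>", line 8, in <module>
  File "h.py", line 31, in show
    print('t',round(s['t'],2),'p',s['eef_pos'].round(4),'yaw',np.degrees(np.arctan2(R[1,0],R[0,0])).round(2),'z',R[:,2].round(3),'xz',R[2,0].round(3),'F',s['ft_force'].round(1),'w',s['gripper_width'].round(4))
                                                                                                                                                                                     ^^^^^^^^^^^^^^^^^^^^^^^^
AttributeError: 'float' object has no attribute 'round'
```

move_arm([
  {"dx":0.099,"dy":-0.058,"dz":0.021,"az":-0.128,"gripper":1},
  {"dx":0.104,"dy":-0.048,"dz":0.021,"az":-0.128,"gripper":1},
  {"dx":0.109,"dy":-0.038,"dz":0.021,"az":-0.128,"gripper":1},
  {"dx":0.112,"dy":-0.027,"dz":0.021,"az":-0.128,"gripper":1},
  {"dx":0.114,"dy":-0.015,"dz":0.021,"az":-0.128,"gripper":1},
  {"dx":0.115,"dy":-0.004,"dz":0.021,"az":-0.128,"gripper":1},
  {"dx":0.115,"dy":0.008,"dz":0.021,"az":-0.128,"gripper":1},
  {"dx":0.113,"dy":0.019,"dz":0.021,"az":-0.128,"gripper":1},
])

```text
invalid input
```

move_arm([
  {"dx":0.111,"dy":0.03,"dz":0.021,"az":-0.128,"gripper":1},
  {"dx":0.107,"dy":0.041,"dz":0.021,"az":-0.128,"gripper":1},
  {"dx":0.103,"dy":0.052,"dz":0.021,"az":-0.128,"gripper":1},
  {"gripper":0.6},
  {"gripper":0.5},
])

```text
invalid input
```

```bash
sed -i "s/s\['gripper_width'\].round(4)/round(s['gripper_width'],4)/" h.py; python3 - <<'E'
from h import *
show();plan([.511,-.252,.016],77,4)
E
```

```text
t 0.1 p [ 0.1496 -0.6065  0.2218] yaw 13.86 z [-0.     0.001 -1.   ] xz -0.0 F [ 1.1  0.4 -0.7] w 0.0871
turn/row [-0.    -0.    -0.351] deg 15.8 mm 136.6
[ 0.2724 -0.1608  0.1288]
[ 0.3059 -0.0807  0.1288]
[0.3163 0.0055 0.1287]
[0.3029 0.0913 0.1287]
```

move_arm([
  {"ax":0,"ay":0,"az":-0.128,"dx":0.099,"dy":-0.058,"dz":0.021,"gripper":1},
  {"ax":0,"ay":0,"az":-0.128,"dx":0.104,"dy":-0.048,"dz":0.021,"gripper":1},
  {"ax":0,"ay":0,"az":-0.128,"dx":0.109,"dy":-0.038,"dz":0.021,"gripper":1},
  {"ax":0,"ay":0,"az":-0.128,"dx":0.112,"dy":-0.027,"dz":0.021,"gripper":1},
  {"ax":0,"ay":0,"az":-0.128,"dx":0.114,"dy":-0.015,"dz":0.021,"gripper":1},
  {"ax":0,"ay":0,"az":-0.128,"dx":0.115,"dy":-0.004,"dz":0.021,"gripper":1},
  {"ax":0,"ay":0,"az":-0.128,"dx":0.115,"dy":0.008,"dz":0.021,"gripper":1},
  {"ax":0,"ay":0,"az":-0.128,"dx":0.113,"dy":0.019,"dz":0.021,"gripper":1},
], grip_force=40)

```text
t: 1.1
eef_pos: [0.4129, -0.3477, 0.1549]
tool_rot: [-2.719, -1.574, 0.0]
ft_force: [0.3, -1.0, 0.5]
gripper_width: 0.0873
```

move_arm([
  {"ax":0,"ay":0,"az":-0.128,"dx":0.111,"dy":0.03,"dz":0.021,"gripper":1},
  {"ax":0,"ay":0,"az":-0.128,"dx":0.107,"dy":0.041,"dz":0.021,"gripper":1},
  {"ax":0,"ay":0,"az":-0.128,"dx":0.103,"dy":0.052,"dz":0.021,"gripper":0.6},
  {"ax":0,"ay":0,"az":0,"dx":0,"dy":0,"dz":0,"gripper":0.6},
  {"ax":0,"ay":0,"az":0,"dx":0,"dy":0,"dz":0,"gripper":0.6},
])

```text
t: 1.72
eef_pos: [0.5095, -0.2524, 0.1298]
tool_rot: [-2.456, -1.959, 0.001]
ft_force: [-0.3, -0.5, 1.1]
gripper_width: 0.0649
```

```bash
python3 - <<'E'
from h import *
show();plan([.511,-.252,.015],77,4)
E
```

```text
t 1.73 p [ 0.5095 -0.2524  0.1298] yaw 77.16 z [-0.001 -0.    -1.   ] xz -0.0 F [-0.3 -0.5  1.1] w 0.0649
turn/row [-0.     0.     0.001] deg 0.0 mm 28.7
[0.0004 0.0009 0.0718]
[0.0004 0.0009 0.0718]
[0.0004 0.0009 0.0718]
[0.0004 0.0008 0.0718]
```

move_arm([
  {"ax":0,"ay":0,"az":0,"dx":0,"dy":0.002,"dz":0.1,"gripper":0.6},
  {"ax":0,"ay":0,"az":0,"dx":0,"dy":0.002,"dz":0.1,"gripper":0.6},
  {"ax":0,"ay":0,"az":0,"dx":0,"dy":0,"dz":0.067,"gripper":0.6},
  {"ax":0,"ay":0,"az":0,"dx":0,"dy":0,"dz":0.02,"gripper":0.5},
  {"ax":0,"ay":0,"az":0,"dx":0,"dy":0,"dz":0,"gripper":0.25},
  {"ax":0,"ay":0,"az":0,"dx":0,"dy":0,"dz":0,"gripper":0.2},
  {"ax":0,"ay":0,"az":0,"dx":0,"dy":0,"dz":0,"gripper":0.1},
  {"ax":0,"ay":0,"az":0,"dx":0,"dy":0,"dz":0,"gripper":0.0},
], grip_force=50)

```text
t: 2.72
eef_pos: [0.512, -0.2524, 0.016]
tool_rot: [2.454, 1.96, 0.0]
ft_force: [-1.5, -0.1, 3.6]
gripper_width: 0.0135
```

move_arm([
  {"ax":0,"ay":0,"az":0,"dx":0,"dy":0,"dz":0,"gripper":0.0},
  {"ax":0,"ay":0,"az":0,"dx":0,"dy":0,"dz":0,"gripper":0.0},
  {"ax":0,"ay":0,"az":0,"dx":0,"dy":0,"dz":0,"gripper":0.0},
], grip_force=50)

```text
t: 3.1
eef_pos: [0.512, -0.2524, 0.016]
tool_rot: [2.454, 1.96, 0.0]
ft_force: [-1.1, -0.1, 6.0]
gripper_width: 0.0135
```

```bash
python3 - <<'E'
from h import *
show()
E
```

```text
t 3.1 p [ 0.512  -0.2524  0.016 ] yaw 77.22 z [ 0.001 -0.001 -1.   ] xz -0.001 F [-1.1 -0.1  6. ] w 0.0135
```

```bash
python3 - <<'E'
from h import *
s=r.state();p=s['eef_pos']+[0,0,.176]
plan([.519,.056,.192],101.6,8,frm=(p,Ro.from_rotvec(s['tool_rot'])))
E
```

```text
turn/row [ 0.     0.    -0.068] deg 3.0 mm 38.6
[ 0.0945 -0.0192 -0.0001]
[ 0.0954 -0.0142 -0.0001]
[ 0.096  -0.0091 -0.    ]
[ 0.0963 -0.004  -0.    ]
[ 0.0964  0.0012 -0.    ]
[ 0.0962  0.0063 -0.    ]
[ 0.0957  0.0114 -0.    ]
[ 0.095   0.0165 -0.    ]
```

move_arm([
  {"ax":0,"ay":0,"az":0,"dx":0,"dy":0,"dz":-0.04,"gripper":0.0},
  {"ax":0,"ay":0,"az":0,"dx":0,"dy":0,"dz":-0.1,"gripper":0.0},
  {"ax":0,"ay":0,"az":0,"dx":0,"dy":0,"dz":-0.1,"gripper":0.0},
  {"ax":0,"ay":0,"az":0,"dx":0,"dy":0,"dz":-0.1,"gripper":0.0},
  {"ax":0,"ay":0,"az":0,"dx":0,"dy":0,"dz":-0.1,"gripper":0.0},
])

```text
t: 3.72
eef_pos: [0.5115, -0.2519, 0.1935]
tool_rot: [2.454, 1.96, 0.0]
ft_force: [0.7, -0.4, -0.6]
gripper_width: 0.0136
```

move_arm([
  {"ax":0,"ay":0,"az":-0.068,"dx":0.094,"dy":-0.019,"dz":0,"gripper":0.0},
  {"ax":0,"ay":0,"az":-0.068,"dx":0.095,"dy":-0.014,"dz":0,"gripper":0.0},
  {"ax":0,"ay":0,"az":-0.068,"dx":0.096,"dy":-0.009,"dz":0,"gripper":0.0},
  {"ax":0,"ay":0,"az":-0.068,"dx":0.096,"dy":-0.004,"dz":0,"gripper":0.0},
  {"ax":0,"ay":0,"az":-0.068,"dx":0.096,"dy":0.001,"dz":0,"gripper":0.0},
  {"ax":0,"ay":0,"az":-0.068,"dx":0.096,"dy":0.006,"dz":0,"gripper":0.0},
  {"ax":0,"ay":0,"az":-0.068,"dx":0.096,"dy":0.011,"dz":0,"gripper":0.0},
  {"ax":0,"ay":0,"az":-0.068,"dx":0.095,"dy":0.017,"dz":0,"gripper":0.0},
])

```text
t: 4.72
eef_pos: [0.5176, 0.0585, 0.191]
tool_rot: [-1.978, -2.44, 0.001]
ft_force: [0.3, -0.2, -1.1]
gripper_width: 0.0139
```

```bash
python3 - <<'E'
from h import *
show()
T=[r.capture("top") for _ in range(4)];S=[r.capture("scene") for _ in range(4)]
t=np.mean(T,0).astype(np.uint8)[...,::-1].copy();s=np.mean(S,0).astype(np.uint8)[...,::-1].copy()
cv2.imwrite("pics/top1.png",t);cv2.imwrite("pics/scene1.png",s);show()
stack([crop(t,230,190,345,250,4),crop(s,230,190,285,265,5)],"pics/c1.png")
p=r.state()['eef_pos'];x=Rt(101.6).as_matrix()[:,0]
for L,z in((-111,.011),(-108.2,-.0138),(27,-.0138)):print(L,proj("top",p+x*L/1e3+[0,0,z]),proj("scene",p+x*L/1e3+[0,0,z]))
E
```

```text
t 4.72 p [0.5176 0.0585 0.191 ] yaw 101.95 z [-0. -0. -1.] xz -0.0 F [ 0.3 -0.2 -1.1] w 0.0139
t 5.12 p [0.5183 0.0549 0.1912] yaw 101.62 z [-0. -0. -1.] xz -0.0 F [ 0.4 -0.2 -1. ] w 0.0132
-111 [[325.28536769 194.18985125]] [[242.68764616 191.89766061]]
-108.2 [[322.69833741 196.11187289]] [[244.33946318 198.97171085]]
27 [[260.40042396 206.92558022]] [[290.97424702 185.24712039]]
```

View pics/c1.png

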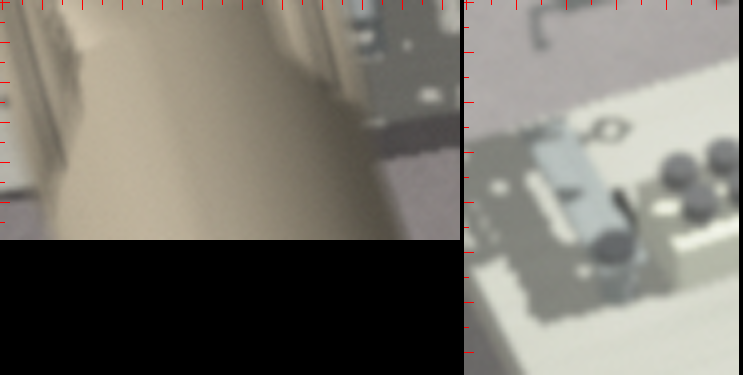

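```bash
python3 - <<'E'
from h import *
t=cv2.imread("pics/top0.png").astype(int);s0=cv2.imread("pics/scene0.png").astype(int);s1=cv2.imread("pics/scene1.png").astype(int)
print(t[193:208,310:332].mean(2).astype(int));print(s0[208:222,238:256].mean(2).astype(int))
print(s1[208:222,238:256].mean(2).astype(int));print(s1[188:204,238:256].mean(2).astype(int))
print(proj("scene",[.5408,-.0497,.117]))
E
```

```text
[[170 172 166 161 150 149 149 149 148 148 149 150 150 151 143 130 106 101
  100  98  99  97]
 [170 171 169 163 154 146 151 149 149 149 149 151 149 149 144 133 111 101
   97  97 101 100]
 [171 172 168 167 154 145 148 147 147 148 147 150 148 147 147 140 112 102
  100  97  98  98]
 [172 172 172 165 154 149 146 150 145 144 148 147 148 147 146 141 117 103
   98  98  99  97]
 [172 169 169 166 155 150 146 144 142 147 146 147 149 147 148 146 123  99
  100  97  98  97]
 [170 171 170 168 158 151 150 152 153 156 157 156 158 150 150 146 128 106
  100 101 101 102]
 [171 173 170 171 161 152 151 157 163 163 164 162 160 155 151 144 133 107
  100  98 101 110]
 [172 171 171 169 164 154 151 157 159 162 162 156 153 150 150 152 138 111
  100 100 112 139]
 [170 172 169 170 167 156 151 150 152 154 157 153 153 150 152 149 141 113
   99  97 113 148]
 [172 172 175 171 170 159 153 148 149 152 151 152 147 151 153 150 138 113
   99  97 108 124]
 [172 174 171 173 166 159 151 150 155 153 152 153 150 152 154 146 125 105
   99 101  99 107]
 [171 172 172 172 170 163 149 151 156 155 156 159 160 158 160 152 117  99
  1
[... 2928 characters left out ...]
 170 169 167 161 145 139 152 167 171 171 169 168 169 169 171 172 173]
 [167 167 168 167 162 147 137 148 162 169 169 169 169 168 170 170 172 172]
 [168 167 169 167 163 149 137 142 154 163 167 168 169 169 169 170 169 169]
 [169 168 169 168 166 153 135 131 143 157 166 169 168 169 169 169 170 170]
 [171 169 168 168 167 157 141 136 145 158 167 169 169 168 168 170 169 169]
 [170 169 168 168 168 163 156 155 158 164 167 168 168 169 169 169 169 169]
 [167 167 168 168 168 167 165 164 166 166 168 169 169 170 168 168 169 169]
 [167 167 169 168 169 168 169 168 167 167 166 168 169 169 169 167 169 170]
 [168 169 168 168 170 170 170 168 168 167 168 169 168 169 169 168 168 168]]
[[246.3761034  216.10517213]]
```

move_arm([
  {"ax":0,"ay":0,"az":0,"dx":0,"dy":0,"dz":0.05,"gripper":0.0},
  {"ax":0,"ay":0,"az":0,"dx":0,"dy":0,"dz":0.05,"gripper":0.0},
  {"ax":0,"ay":0,"az":0,"dx":0,"dy":0,"dz":0.03,"gripper":0.0},
  {"ax":0,"ay":0,"az":0,"dx":0,"dy":0,"dz":0,"gripper":0.0},
  {"ax":0,"ay":0,"az":0,"dx":0,"dy":0,"dz":0,"gripper":0.0},
])

```text
t: 5.75
eef_pos: [0.5188, 0.0556, 0.14]
tool_rot: [1.984, 2.435, 0.001]
ft_force: [-0.6, -0.2, -1.3]
gripper_width: 0.0134
```

```bash
cat >> h.py <<'E'
def avg(n,k=4): return np.mean([r.capture(n) for _ in range(k)],0).astype(np.uint8)[...,::-1].copy()
E
python3 - <<'E'
from h import *
show();s=avg("scene");show();cv2.imwrite("pics/scene2.png",s)
s0=cv2.imread("pics/scene0.png")
def ann(s,pts):
    c=crop(s,232,195,272,225,10)
    for q,col in pts: cv2.circle(c,tuple(int(v) for v in (q+.5-[232,195])*10),2,col,-1)
    return c
p=r.state()['eef_pos'];x=Rt(101.6).as_matrix()[:,0];y=-Rt(101.6).as_matrix()[:,1]
H=np.array([.5408,-.0508,.117])
rect=[(q,(0,0,255)) for q in proj("scene",[H+x*a*.0065+y*b*.0035 for a in(-1,1) for b in(-1,1)])]
hk=[(q,(255,0,0)) for q in proj("scene",[p-x*.111+[0,0,.011],p-x*.111-[0,0,.0138],p-x*.1032-[0,0,.0138]])]
stack([ann(s,hk+rect),ann(s0,rect)],"pics/c2.png")
E
```

```text
t 5.75 p [0.5188 0.0556 0.14  ] yaw 101.68 z [ 0.001  0.    -1.   ] xz -0.0 F [-0.6 -0.2 -1.3] w 0.0134
t 5.95 p [0.5187 0.0557 0.1399] yaw 101.69 z [ 0.001 -0.    -1.   ] xz -0.0 F [-0.7 -0.  -2.1] w 0.0136
```

View pics/c2.png

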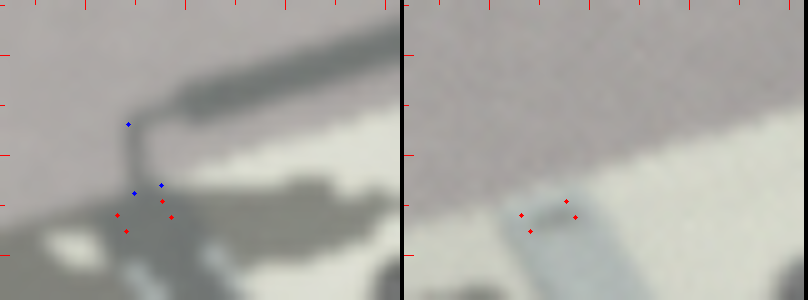

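move_arm([
  {"ax":0,"ay":0,"az":0,"dx":0,"dy":0,"dz":0.008,"gripper":0.0},
  {"ax":0,"ay":0,"az":0,"dx":0,"dy":0,"dz":0.006,"gripper":0.0},
  {"ax":0,"ay":0,"az":0,"dx":0,"dy":0,"dz":0.004,"gripper":0.0},
  {"ax":0,"ay":0,"az":0,"dx":0,"dy":0,"dz":0,"gripper":0.0},
])

```text
t: 6.45
eef_pos: [0.5185, 0.0557, 0.1323]
tool_rot: [1.983, 2.436, 0.0]
ft_force: [0.2, 0.7, 1.5]
gripper_width: 0.0138
```

move_arm([
  {"ax":0,"ay":0,"az":0,"dx":0,"dy":0,"dz":0.002,"gripper":0.0},
  {"ax":0,"ay":0,"az":0,"dx":0,"dy":0,"dz":0.001,"gripper":0.0},
  {"ax":0,"ay":0,"az":0,"dx":0,"dy":0,"dz":0,"gripper":0.0},
])

```text
t: 6.82
eef_pos: [0.5185, 0.0556, 0.1312]
tool_rot: [1.983, 2.436, 0.0]
ft_force: [-2.0, 0.6, 4.7]
gripper_width: 0.0138
```

move_arm([
  {"ax":0,"ay":0,"az":0,"dx":0,"dy":0.0015,"dz":0,"gripper":0.0},
  {"ax":0,"ay":0,"az":0,"dx":0,"dy":0.0015,"dz":0,"gripper":0.0},
  {"ax":0,"ay":0,"az":0,"dx":0,"dy":0,"dz":0,"gripper":0.0},
])

```text
t: 7.2
eef_pos: [0.5192, 0.0558, 0.1308]
tool_rot: [-1.984, -2.435, 0.001]
ft_force: [-3.0, 0.1, 5.7]
gripper_width: 0.0137
```

move_arm([
  {"ax":0,"ay":0,"az":0,"dx":0,"dy":-0.003,"dz":0,"gripper":0.0},
  {"ax":0,"ay":0,"az":0,"dx":0,"dy":-0.003,"dz":0,"gripper":0.0},
  {"ax":0,"ay":0,"az":0,"dx":0,"dy":0,"dz":0,"gripper":0.0},
])

```text
t: 7.58
eef_pos: [0.5176, 0.0554, 0.1312]
tool_rot: [1.983, 2.436, 0.001]
ft_force: [0.3, -0.2, 3.5]
gripper_width: 0.0137
```

```bash
python3 - <<'E'
from h import *
show();s=avg("scene",6);cv2.imwrite("pics/scene3.png",s);print(r.state()['torque'])
stack([crop(s,232,190,272,225,12),],"pics/c3.png")
E
```

```text
t 7.58 p [0.5176 0.0554 0.1312] yaw 101.71 z [ 0.001 -0.    -1.   ] xz -0.0 F [ 0.3 -0.2  3.5] w 0.0137
[-0.48628707 -0.61228144  0.15584865]
```

View pics/c3.png

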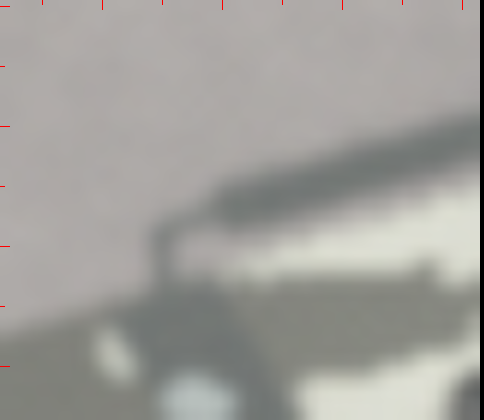

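move_arm([
  {"ax":0,"ay":0,"az":0,"dx":0,"dy":0,"dz":-0.005,"gripper":0.0},
  {"ax":0,"ay":0,"az":0,"dx":0.004,"dy":0.003,"dz":0,"gripper":0.0},
  {"ax":0,"ay":0,"az":0,"dx":0,"dy":0,"dz":0.005,"gripper":0.0},
  {"ax":0,"ay":0,"az":0,"dx":0,"dy":0,"dz":0.0,"gripper":0.0},
])

```text
t: 8.38
eef_pos: [0.5178, 0.0573, 0.1309]
tool_rot: [-1.983, -2.436, 0.001]
ft_force: [-1.3, 0.2, 4.2]
gripper_width: 0.0138
```

move_arm([
  {"ax":0,"ay":0,"az":0,"dx":0.002,"dy":0,"dz":0,"gripper":0.0},
  {"ax":0,"ay":0,"az":0,"dx":0.002,"dy":0,"dz":0,"gripper":0.0},
  {"ax":0,"ay":0,"az":0,"dx":0,"dy":0,"dz":0.0,"gripper":0.0},
])

```text
t: 8.75
eef_pos: [0.5176, 0.0587, 0.1309]
tool_rot: [1.984, 2.436, -0.0]
ft_force: [-1.7, -0.9, 3.3]
gripper_width: 0.0133
```

move_arm([
  {"ax":0,"ay":0,"az":0,"dx":0,"dy":0.003,"dz":0,"gripper":0.0},
  {"ax":0,"ay":0,"az":0,"dx":0,"dy":0.003,"dz":0,"gripper":0.0},
  {"ax":0,"ay":0,"az":0,"dx":0,"dy":0.003,"dz":0.0,"gripper":0.0},
  {"ax":0,"ay":0,"az":0,"dx":0,"dy":0,"dz":0.0,"gripper":0.0},
])

```text
t: 9.25
eef_pos: [0.5213, 0.0596, 0.1308]
tool_rot: [-1.983, -2.436, -0.0]
ft_force: [-0.3, -0.5, -0.8]
gripper_width: 0.0139
```

move_arm([
  {"ax":0,"ay":0,"az":0,"dx":0,"dy":-0.004,"dz":0,"gripper":0.0},
  {"ax":0,"ay":0,"az":0,"dx":0,"dy":-0.004,"dz":0,"gripper":0.0},
  {"ax":0,"ay":0,"az":0,"dx":0,"dy":-0.004,"dz":0.0,"gripper":0.0},
  {"ax":0,"ay":0,"az":0,"dx":0,"dy":-0.004,"dz":0.0,"gripper":0.0},
  {"ax":0,"ay":0,"az":0,"dx":0,"dy":0,"dz":0.0,"gripper":0.0},
])

```text
t: 9.88
eef_pos: [0.515, 0.0583, 0.1312]
tool_rot: [1.983, 2.436, 0.0]
ft_force: [2.0, 0.4, 3.9]
gripper_width: 0.0136
```

move_arm([
  {"ax":0,"ay":0,"az":0,"dx":0,"dy":0,"dz":-0.005,"gripper":0.0},
  {"ax":0,"ay":0,"az":0,"dx":0,"dy":0.01,"dz":0,"gripper":0.0},
  {"ax":0,"ay":0,"az":0,"dx":0,"dy":0.006,"dz":0,"gripper":0.0},
  {"ax":0,"ay":0,"az":0,"dx":0,"dy":0,"dz":0.005,"gripper":0.0},
  {"ax":0,"ay":0,"az":0,"dx":0,"dy":0,"dz":0,"gripper":0.0},
])

```text
t: 10.5
eef_pos: [0.521, 0.0593, 0.1306]
tool_rot: [-1.984, -2.436, 0.001]
ft_force: [-0.5, -0.5, -1.1]
gripper_width: 0.0138
```

move_arm([
  {"ax":0,"ay":0,"az":0,"dx":0,"dy":0,"dz":0.004,"gripper":0.0},
  {"ax":0,"ay":0,"az":0,"dx":0,"dy":0,"dz":0,"gripper":0.0},
])

```text
t: 10.75
eef_pos: [0.5211, 0.0594, 0.1292]
tool_rot: [-1.984, -2.436, 0.0]
ft_force: [0.6, -1.4, -1.3]
gripper_width: 0.0137
```

move_arm([
  {"ax":0,"ay":0,"az":0,"dx":0,"dy":0,"dz":0.006,"gripper":0.0},
  {"ax":0,"ay":0,"az":0,"dx":0,"dy":0,"dz":0.004,"gripper":0.0},
  {"ax":0,"ay":0,"az":0,"dx":0,"dy":0,"dz":0,"gripper":0.0},
])

```text
t: 11.12
eef_pos: [0.5211, 0.0596, 0.1251]
tool_rot: [-1.983, -2.436, 0.0]
ft_force: [-0.6, -0.0, -1.9]
gripper_width: 0.0135
```

move_arm([
  {"ax":0,"ay":0,"az":0,"dx":0,"dy":0,"dz":0.006,"gripper":0.0},
  {"ax":0,"ay":0,"az":0,"dx":0,"dy":0,"dz":0.004,"gripper":0.0},
  {"ax":0,"ay":0,"az":0,"dx":0,"dy":0,"dz":0,"gripper":0.0},
])

```text
t: 11.5
eef_pos: [0.5211, 0.0595, 0.1212]
tool_rot: [-1.983, -2.436, 0.0]
ft_force: [0.4, -0.7, -1.1]
gripper_width: 0.0138
```

```bash
cat >> h.py <<'E'
FT=np.array([-.1082,0,.0138]); EY=np.array([.027,0,.016])
def tcp_from_eye(e,yaw,pitch): return np.array(e)-Rt(yaw,pitch).apply(EY)
def tcp_from_foot(f,yaw,pitch): return np.array(f)-Rt(yaw,pitch).apply(FT)
def eye():
    s=r.state();return s['eef_pos']+Ro.from_rotvec(s['tool_rot']).apply(EY)
E
python3 - <<'E'
from h import *
show();s=r.state();f=s['eef_pos']+Ro.from_rotvec(s['tool_rot']).apply(FT);print(f,eye())
f[2]=.1035
plan(tcp_from_foot(f,101.5,6),101.5,6,6)
E
```

```text
t 11.5 p [0.5211 0.0595 0.1212] yaw 101.7 z [-0. -0. -1.] xz 0.0 F [ 0.4 -0.7 -1.1] w 0.0138
[ 0.54304942 -0.04640222  0.10736061] [0.51562911 0.08598804 0.10516389]
turn/row [-0.     0.022  0.001] deg 1.0 mm 1.3
[-0.0008  0.0002 -0.0031]
[-0.0008  0.0002 -0.0031]
[-0.0007  0.0002 -0.0031]
[-0.0007  0.0002 -0.0031]
[-0.0006  0.0002 -0.0031]
[-0.0006  0.0002 -0.0031]
```

move_arm([
  {"ax":0,"ay":0.022,"az":0,"dx":-0.001,"dy":0,"dz":-0.003,"gripper":0.0},
  {"ax":0,"ay":0.022,"az":0,"dx":-0.001,"dy":0,"dz":-0.003,"gripper":0.0},
  {"ax":0,"ay":0.022,"az":0,"dx":-0.001,"dy":0,"dz":-0.003,"gripper":0.0},
  {"ax":0,"ay":0.022,"az":0,"dx":-0.001,"dy":0,"dz":-0.003,"gripper":0.0},
  {"ax":0,"ay":0.022,"az":0,"dx":0,"dy":0,"dz":-0.003,"gripper":0.0},
  {"ax":0,"ay":0.022,"az":0,"dx":0,"dy":0,"dz":-0.003,"gripper":0.0},
])

```text
t: 12.25
eef_pos: [0.5216, 0.0576, 0.1286]
tool_rot: [-1.931, -2.372, -0.101]
ft_force: [0.2, 0.2, -1.7]
gripper_width: 0.0135
```

```bash
python3 - <<'E'
from h import *
show();s=r.state();f=s['eef_pos']+Ro.from_rotvec(s['tool_rot']).apply(FT);print(f,eye())
d=np.array([np.cos(np.radians(101.5)),np.sin(np.radians(101.5)),0])
plan(s['eef_pos']+.030*d+[0,0,0],101.5,6,6)
print("slot est",proj("scene",[[.5088,.1345,.107],[.5067,.1316,.107]]))
E
```

```text
t 12.25 p [0.5216 0.0576 0.1286] yaw 101.69 z [-0.021  0.102 -0.995] xz 0.105 F [ 0.2  0.2 -1.7] w 0.0135
[ 0.54311531 -0.04635318  0.10352462] [0.51582783 0.08554212 0.11547879]
turn/row [-0.    -0.     0.001] deg 0.0 mm 5.0
[0.0124 0.     0.0013]
[0.0124 0.     0.0013]
[0.0124 0.     0.0013]
[0.0124 0.     0.0013]
[0.0124 0.     0.0013]
[0.0124 0.     0.0013]
slot est [[308.53257447 201.08562596]
 [307.35000645 200.77632594]]
```

move_arm([
  {"ax":0,"ay":0,"az":0,"dx":0.0125,"dy":0,"dz":0.0013,"gripper":0.0},
  {"ax":0,"ay":0,"az":0,"dx":0.0125,"dy":0,"dz":0.0013,"gripper":0.0},
  {"ax":0,"ay":0,"az":0,"dx":0.0125,"dy":0.001,"dz":0.0013,"gripper":0.0},
  {"ax":0,"ay":0,"az":0,"dx":0.0125,"dy":0.001,"dz":0.0013,"gripper":0.0},
  {"ax":0,"ay":0,"az":0,"dx":0,"dy":0,"dz":0,"gripper":0.0},
])

```text
t: 12.88
eef_pos: [0.5182, 0.0783, 0.1286]
tool_rot: [-1.93, -2.374, -0.1]
ft_force: [0.8, 0.8, -0.7]
gripper_width: 0.0136
```

move_arm([
  {"ax":0,"ay":0,"az":0,"dx":0.008,"dy":0.001,"dz":0.0008,"gripper":0.0},
  {"ax":0,"ay":0,"az":0,"dx":0.008,"dy":0.001,"dz":0.0008,"gripper":0.0},
  {"ax":0,"ay":0,"az":0,"dx":0,"dy":0,"dz":0,"gripper":0.0},
])

```text
t: 13.25
eef_pos: [0.5178, 0.0836, 0.1285]
tool_rot: [-1.932, -2.373, -0.099]
ft_force: [0.8, -4.2, -1.5]
gripper_width: 0.014
```

move_arm([
  {"ax":0,"ay":0,"az":0,"dx":0.01,"dy":0.001,"dz":0.001,"gripper":0.0},
  {"ax":0,"ay":0,"az":0,"dx":0,"dy":0,"dz":0,"gripper":0.0},
])

```text
t: 13.5
eef_pos: [0.5173, 0.0879, 0.1285]
tool_rot: [-1.932, -2.373, -0.099]
ft_force: [0.6, -5.2, 0.2]
gripper_width: 0.0136
```

move_arm([
  {"ax":0,"ay":0,"az":0,"dx":0.01,"dy":0,"dz":0.001,"gripper":0.0},
  {"ax":0,"ay":0,"az":0,"dx":0.01,"dy":0,"dz":0.001,"gripper":0.0},
  {"ax":0,"ay":0,"az":0,"dx":0.01,"dy":0,"dz":0.001,"gripper":0.0},
  {"ax":0,"ay":0,"az":0,"dx":0,"dy":0,"dz":0,"gripper":0.0},
])

```text
t: 14.0
eef_pos: [0.5152, 0.099, 0.1287]
tool_rot: [-1.933, -2.373, -0.099]
ft_force: [0.3, -8.0, 1.8]
gripper_width: 0.014
```

```bash
python3 - <<'E'
from h import *
s=avg("scene",6);t=avg("top",3);cv2.imwrite("pics/scene4.png",s);cv2.imwrite("pics/top4.png",t);show();e=eye();print(e,proj("scene",[e]))
s0=cv2.imread("pics/scene0.png")
a=crop(s,285,182,335,215,8);b=crop(s0,285,182,335,215,8);c=crop(t,215,185,345,235,3);d=crop(s,230,185,330,245,4)
W=np.zeros((270*2+10,800,3),np.uint8);W[:264,:400]=a;W[:264,400:]=b;W[270:270+150,:390]=c;W[270:510,400:]=d
cv2.imwrite("pics/c4.png",W)
E
```

```text
t 14.45 p [0.5153 0.0986 0.1287] yaw 101.64 z [-0.02   0.1   -0.995] xz 0.102 F [ 1.4 -6.5  1.1] w 0.0138
[0.50955007 0.12649406 0.11555281] [[305.99077796 199.38317716]]
```

View pics/c4.png

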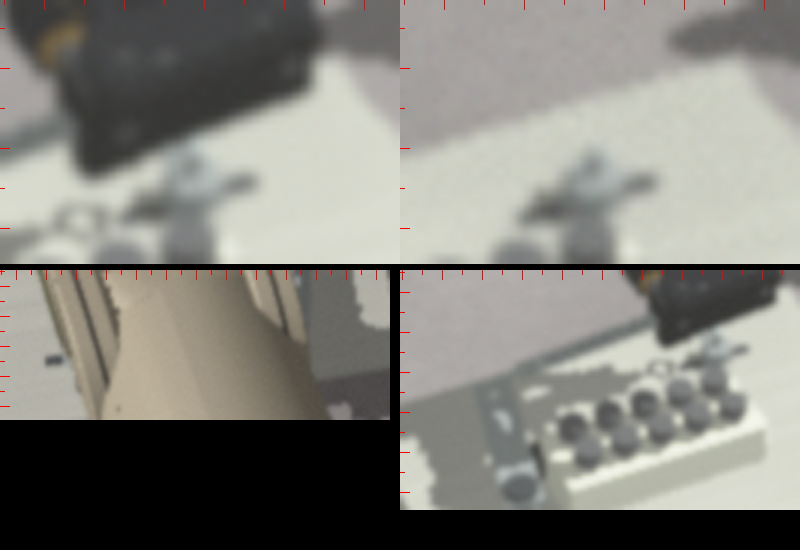

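move_arm([
  {"ax":0,"ay":0,"az":0,"dx":0.008,"dy":0.001,"dz":0.001,"gripper":0.0},
  {"ax":0,"ay":0,"az":0,"dx":0.008,"dy":0.001,"dz":0.001,"gripper":0.0},
  {"ax":0,"ay":0,"az":0,"dx":0.008,"dy":0.001,"dz":0.0005,"gripper":0.0},
  {"ax":0,"ay":0,"az":0,"dx":0,"dy":0,"dz":0,"gripper":0.0},
])

```text
t: 14.95
eef_pos: [0.5142, 0.1078, 0.1285]
tool_rot: [-1.934, -2.372, -0.097]
ft_force: [-0.3, -8.6, 2.1]
gripper_width: 0.0137
```

```bash
cat >> h.py <<'E'
def tip(dps,st=.025):
    # rotate about the (stretched) hook foot by each dp degrees; print rows
    f=FT-[st,0,0]
    for dp in dps:
        d=Ro.from_euler('y',dp,degrees=True); sh=f-d.apply(f)
        print("ay %.4f"%(dp/45),"d",(sh/.4).round(4))
E
python3 - <<'E'
from h import *
show();print(eye());tip([-1,-2,-3])
E
```

```text
t 14.95 p [0.5142 0.1078 0.1285] yaw 101.61 z [-0.021  0.099 -0.995] xz 0.101 F [-0.3 -8.6  2.1] w 0.0137
[0.50847294 0.13573166 0.11534691]
ay -0.0222 d [0.0006 0.     0.0058]
ay -0.0444 d [0.001  0.     0.0116]
ay -0.0667 d [0.0013 0.     0.0175]
```

move_arm([
  {"ax":0,"ay":-0.0222,"az":0,"dx":0.0005,"dy":0,"dz":0.006,"gripper":0.0},
  {"ax":0,"ay":-0.0222,"az":0,"dx":0.0005,"dy":0,"dz":0.006,"gripper":0.0},
  {"ax":0,"ay":-0.0222,"az":0,"dx":0.0005,"dy":0,"dz":0.006,"gripper":0.0},
  {"ax":0,"ay":0,"az":0,"dx":0,"dy":0,"dz":0,"gripper":0.0},
])

```text
t: 15.45
eef_pos: [0.5139, 0.1091, 0.1213]
tool_rot: [-1.96, -2.405, -0.047]
ft_force: [-0.1, -8.8, 2.9]
gripper_width: 0.0138
```

```bash
python3 - <<'E'
from h import *
show();print(eye(),r.state()['torque'])
E
```

```text
t 15.45 p [0.5139 0.1091 0.1213] yaw 101.63 z [-0.011  0.048 -0.999] xz 0.049 F [-0.1 -8.8  2.9] w 0.0138
[0.50824609 0.13627057 0.10668363] [-2.63027733 -0.13048224 -0.2930564 ]
```

move_arm([
  {"ax":0,"ay":-0.0222,"az":0,"dx":0.0005,"dy":0,"dz":0.006,"gripper":0.0},
  {"ax":0,"ay":0,"az":0,"dx":0,"dy":0,"dz":0,"gripper":0.0},
  {"ax":0,"ay":0,"az":0,"dx":0,"dy":0,"dz":0,"gripper":0.0},
])

```text
t: 15.82
eef_pos: [0.5139, 0.1091, 0.1191]
tool_rot: [-1.97, -2.415, -0.03]
ft_force: [-0.4, -8.4, 1.4]
gripper_width: 0.0134
```

```bash
python3 - <<'E'
from h import *
show();print(eye(),r.state()['torque'])
E
```

```text
t 15.82 p [0.5139 0.1091 0.1191] yaw 101.6 z [-0.007  0.031 -1.   ] xz 0.031 F [-0.4 -8.4  1.4] w 0.0134
[0.50837783 0.13602566 0.10391312] [-2.6077355  -0.12812808 -0.27962337]
```

move_arm([
  {"ax":0,"ay":-0.0222,"az":0,"dx":0.0005,"dy":0,"dz":0.006,"gripper":0.0},
  {"ax":0,"ay":0,"az":0,"dx":0,"dy":0,"dz":0,"gripper":0.0},
  {"ax":0,"ay":0,"az":0,"dx":0,"dy":0,"dz":0,"gripper":0.0},
])

```text
t: 16.2
eef_pos: [0.5138, 0.1094, 0.1167]
tool_rot: [-1.978, -2.426, -0.013]
ft_force: [0.3, -9.1, 2.8]
gripper_width: 0.0134
```

```bash
python3 - <<'E'
from h import *
show();print(eye(),r.state()['torque'])
E
```

```text
t 16.2 p [0.5138 0.1094 0.1167] yaw 101.6 z [-0.004  0.014 -1.   ] xz 0.014 F [ 0.3 -9.1  2.8] w 0.0134
[0.50835633 0.13604356 0.10105077] [-2.57024251 -0.17762511 -0.30973093]
```

move_arm([
  {"ax":0,"ay":-0.0222,"az":0,"dx":0.0005,"dy":0,"dz":0.006,"gripper":0.0},
  {"ax":0,"ay":0,"az":0,"dx":0,"dy":0,"dz":0,"gripper":0.0},
  {"ax":0,"ay":0,"az":0,"dx":0,"dy":0,"dz":0,"gripper":0.0},
])

```text
t: 16.58
eef_pos: [0.5138, 0.1096, 0.1143]
tool_rot: [1.984, 2.433, -0.005]
ft_force: [-0.4, -8.9, 2.5]
gripper_width: 0.0135
```

```bash
python3 - <<'E'
from h import *
show();print(eye(),r.state()['torque'])
E
```

```text
t 16.57 p [0.5138 0.1096 0.1143] yaw 101.6 z [-0.    -0.004 -1.   ] xz -0.003 F [-0.4 -8.9  2.5] w 0.0135
[0.50835113 0.13595679 0.09819519] [-2.523992   -0.19459278 -0.25061022]
```

move_arm([
  {"ax":0,"ay":-0.01,"az":0,"dx":0,"dy":0,"dz":0.0027,"gripper":0.0},
  {"ax":0,"ay":0,"az":0,"dx":0,"dy":0,"dz":0,"gripper":0.0},
  {"ax":0,"ay":0,"az":0,"dx":0,"dy":0,"dz":0,"gripper":0.0},
])

```text
t: 16.95
eef_pos: [0.514, 0.1094, 0.1137]
tool_rot: [1.981, 2.427, -0.012]
ft_force: [-1.4, -11.0, 9.4]
gripper_width: 0.0135
```

```bash
python3 - <<'E'
from h import *
show();print(eye(),r.state()['torque'])
E
```

```text
t 16.95 p [0.514  0.1094 0.1137] yaw 101.57 z [ 0.002 -0.012 -1.   ] xz -0.012 F [ -1.4 -11.    9.4] w 0.0135
[0.50862173 0.13566337 0.09742987] [-2.62212611  0.38573719 -0.26086096]
```

move_arm([
  {"ax":0,"ay":0,"az":0,"dx":0,"dy":0,"dz":-0.001,"gripper":0.0},
  {"ax":0,"ay":0,"az":0,"dx":-0.004,"dy":0,"dz":0,"gripper":0.0},
  {"ax":0,"ay":0,"az":0,"dx":-0.004,"dy":0,"dz":0,"gripper":0.0},
  {"ax":0,"ay":0,"az":0,"dx":0,"dy":0,"dz":0,"gripper":0.0},
])

```text
t: 17.45
eef_pos: [0.5145, 0.1068, 0.1138]
tool_rot: [1.981, 2.428, -0.011]
ft_force: [-0.8, -7.8, 3.6]
gripper_width: 0.0135
```

```bash
python3 - <<'E'
from h import *
show();print(eye(),r.state()['torque'])
E
```

```text
t 17.45 p [0.5145 0.1068 0.1138] yaw 101.59 z [ 0.002 -0.011 -1.   ] xz -0.011 F [-0.8 -7.8  3.6] w 0.0135
[0.50909608 0.13304521 0.09754508] [-2.19516043 -0.01080161 -0.37612625]
```

move_arm([
  {"ax":0,"ay":0,"az":0,"dx":-0.004,"dy":0,"dz":0,"gripper":0.0},
  {"ax":0,"ay":0,"az":0,"dx":0,"dy":0,"dz":0,"gripper":0.0},
  {"ax":0,"ay":0,"az":0,"dx":0,"dy":0,"dz":0,"gripper":0.0},
])

```text
t: 17.82
eef_pos: [0.5147, 0.1061, 0.1138]
tool_rot: [1.98, 2.43, -0.01]
ft_force: [-0.8, -6.5, 4.0]
gripper_width: 0.0136
```

move_arm([
  {"ax":0,"ay":0,"az":0,"dx":-0.003,"dy":0,"dz":0,"gripper":0.0},
  {"ax":0,"ay":0,"az":0,"dx":0,"dy":0,"dz":0,"gripper":0.0},
  {"ax":0,"ay":0,"az":0,"dx":0,"dy":0,"dz":0,"gripper":0.0},
])

```text
t: 18.2
eef_pos: [0.5148, 0.1059, 0.1138]
tool_rot: [1.979, 2.431, -0.009]
ft_force: [-2.5, -3.7, 5.6]
gripper_width: 0.0135
```

move_arm([
  {"ax":0,"ay":0,"az":0,"dx":-0.003,"dy":0,"dz":-0.001,"gripper":0.0},
  {"ax":0,"ay":0,"az":0,"dx":0,"dy":0,"dz":0,"gripper":0.0},
  {"ax":0,"ay":0,"az":0,"dx":0,"dy":0,"dz":0,"gripper":0.0},
])

```text
t: 18.58
eef_pos: [0.5148, 0.1055, 0.1139]
tool_rot: [1.979, 2.433, -0.008]
ft_force: [-3.0, 4.0, 1.4]
gripper_width: 0.0136
```

```bash
python3 - <<'E'
from h import *
show();print(eye(),r.state()['torque'])
s=avg("scene",4);cv2.imwrite("pics/scene5.png",s);show()
stack([crop(s,230,180,340,250,7)],"pics/c5.png")
E
```

```text
t 18.57 p [0.5148 0.1055 0.1139] yaw 101.75 z [ 0.001 -0.008 -1.   ] xz -0.008 F [-3.   4.   1.4] w 0.0136
[0.50936785 0.13179386 0.09774205] [ 0.54494927  0.57310356 -0.39798439]
t 18.77 p [0.5148 0.1054 0.114 ] yaw 101.75 z [ 0.001 -0.008 -1.   ] xz -0.008 F [-4.3  3.9  1. ] w 0.0138
```

View pics/c5.png

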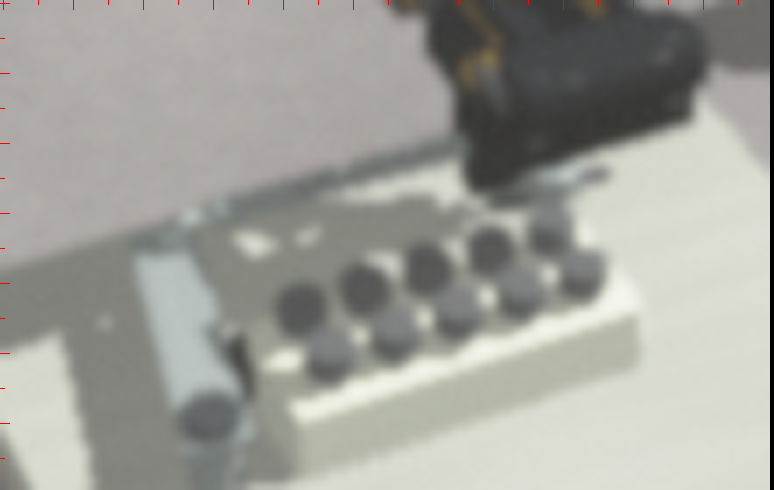

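move_arm([
  {"ax":0,"ay":0,"az":0,"dx":0.002,"dy":-0.002,"dz":0,"gripper":0.0},
  {"ax":0,"ay":0,"az":0,"dx":0,"dy":0,"dz":0,"gripper":0.0},
  {"ax":0,"ay":0,"az":0,"dx":0,"dy":0,"dz":0,"gripper":0.0},
])

```text
t: 19.15
eef_pos: [0.5142, 0.1051, 0.1141]
tool_rot: [1.979, 2.431, -0.009]
ft_force: [-2.7, 1.5, 2.4]
gripper_width: 0.0133
```

```bash
python3 - <<'E'
from h import *
show();print(eye(),r.state()['torque'])
E
```

```text
t 19.15 p [0.5142 0.1051 0.1141] yaw 101.7 z [ 0.002 -0.009 -1.   ] xz -0.009 F [-2.7  1.5  2.4] w 0.0133
[0.50876913 0.1313817  0.09783709] [ 0.07052499  0.45512689 -0.25041508]
```

Small residual loads; release gradually with limited opening.

move_arm([
  {"ax":0,"ay":0,"az":0,"dx":0,"dy":-0.0015,"dz":0,"gripper":0.0},
  {"ax":0,"ay":0,"az":0,"dx":0,"dy":0,"dz":0,"gripper":0.25},
  {"ax":0,"ay":0,"az":0,"dx":0,"dy":0,"dz":0,"gripper":0.35},
  {"ax":0,"ay":0,"az":0,"dx":0,"dy":0,"dz":0,"gripper":0.4},
  {"ax":0,"ay":0,"az":0,"dx":0,"dy":0,"dz":0,"gripper":0.4},
], grip_force=10)

```text
t: 19.77
eef_pos: [0.5137, 0.1048, 0.1141]
tool_rot: [1.979, 2.431, -0.009]
ft_force: [0.2, -0.1, 0.4]
gripper_width: 0.0339
```

move_arm([
  {"ax":0,"ay":0,"az":0,"dx":0,"dy":0,"dz":-0.03,"gripper":0.4},
  {"ax":0,"ay":0,"az":0,"dx":0,"dy":0,"dz":-0.1,"gripper":0.4},
  {"ax":0,"ay":0,"az":0,"dx":0,"dy":0,"dz":-0.1,"gripper":0.4},
  {"ax":0,"ay":0,"az":0,"dx":0,"dy":0,"dz":-0.1,"gripper":0.4},
  {"ax":0,"ay":0,"az":0,"dx":0,"dy":0,"dz":-0.1,"gripper":0.4},
  {"ax":0,"ay":0,"az":0,"dx":0,"dy":0,"dz":-0.05,"gripper":0.4},
])

```text
t: 20.52
eef_pos: [0.5137, 0.1071, 0.3093]
tool_rot: [1.977, 2.429, -0.005]
ft_force: [0.2, -0.2, 0.0]
gripper_width: 0.0349
```

```bash
python3 - <<'E'
from h import *
show()
s=avg("scene",4);cv2.imwrite("pics/scene6.png",s);show()
stack([crop(s,230,180,340,250,7)],"pics/c6.png")
E
```

```text
t 20.52 p [0.5137 0.1071 0.3093] yaw 101.72 z [ 0.005 -0.008 -1.   ] xz -0.009 F [ 0.2 -0.2  0. ] w 0.0349
t 20.73 p [0.5132 0.1067 0.3061] yaw 101.7 z [ 0.002 -0.009 -1.   ] xz -0.009 F [ 0.4  1.  -0.6] w 0.0347
```

View pics/c6.png

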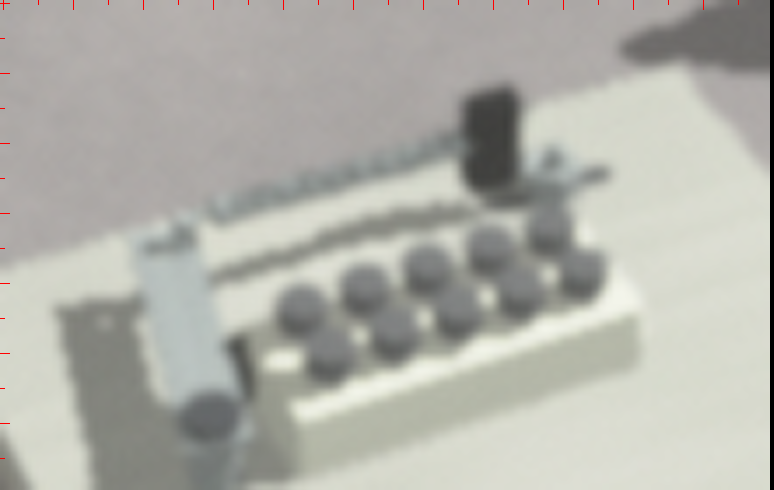

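The released spring stays in place. The hook sits in the arm at crop (180,235), the grip is upright at (490,140), the post head shows above the eye at (552,155), and the arm's pad is on the rack at (240,355).

```bash
python3 -c "
from h import *
print(r.finish_job());show()"
```

```text
the job is handed in; nothing more can be done
None
the job is handed in; nothing more can be done
```

The spring is fitted and I handed the job in at about 21 s of the 70 s; the hand-in reports no verdict.

- **Hook:** I gripped the spring by its black grip and found the hole by feel. My camera estimate was off by about 3 mm sideways and 4 mm along the spring. The foot then went through with no measurable contact force.
- **Stretch and post:** I tipped the eye up, drew the arm to the rack and stretched the spring by an estimated 25 mm; the pull read about 9 N. I then tipped the eye down over the post until it touched the collar at the expected height. Moving it back about 4 mm, the pull on the gripper went away, so the post was carrying the load.
- **Release:** I opened the gripper only partly, to stay clear of the rack, and lifted away.
- **Last checks:** The final picture, after release, shows the spring straight and upright, the eye on the collar with the post head above it, and the arm's pad against the rack. Force on the tool was near zero.
- **Limits:** The largest wrist reading was about 15 N, during the collar touch. Contact forces at the hook and post, the stretch and the arm's swing were only inferred, never measured directly. The top camera was blocked by the robot's arm, so the fit was checked in the scene view only. I did not check the bystanders in a picture at the end, but the robot never went near them.

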